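Set the filter drum, then uncover the photometer port

ROBOT

A 6-joint arm with a two-finger parallel gripper is mounted at the origin on the work surface. World frame = base frame: x ahead of the robot, y to its left, z up, the work surface at z = 0. Lengths are in m, angles in rad, forces in N, time in s.
With the tool pointing down it reaches from about 0.375 to 0.9 m from the base axis. Payload 3.1 kg.
Tool frame: the origin (TCP) lies on the front face of the gripper's body, between the roots of the fingers; the fingertips stand 73 mm ahead of it and the grasp point (between the pads) lies 54 mm ahead of it (manip.tips_ahead is the distance from the TCP to the fingertips, in m); z points along the fingers, y is the line along which they close (so a half turn about z gives the same grasp; the last joint's range is limited). The gripper opens to 85 mm and grips with 20 to 120 N. Pads are 22 mm wide; open, the fingers measure 114 mm over their backs; the gripper's body (76 mm by 85 mm) begins 54 mm behind the grasp point. The pads swing forward as they close: fully open they stand 13 mm farther back than shut.
Start: joints at [0.966, 0.527, 1.433, -0, 1.181, -0.178], TCP at [0.259, 0.569, 0.304] pointing down, gripper open.
Joint ranges: [-3.08, 3.08], [-0.75, 2.2], [0.22, 2.44], [-1.43, 4.57], [0, 2.65], [-2.85, 2.85]. Speed limits (rad/s): [2.79, 2.79, 3.14, 3.14, 3.14, 3.14].

INTERFACE

Orientations are given as a unit quaternion [x, y, z, w].
In Python, from station import sense, eyes, workorder, manip gives the robot as it stands.
- The arm moves only by the shell command python3 -m inch 'ROWS' [OPENING] [FORCE]. ROWS is JSON, a list of rows, each an object of numbers: "dx", "dy", "dz": the shift along the tool's x, y, z in cm; "wx", "wy", "wz": the turn, a rotation vector about the tool's x, y, z in degrees. In form: [{"dx": .., "dy": .., "dz": .., "wx": .., "wy": .., "wz": ..}, ...]. A call has 1 to 10 rows; each row shifts and turns the commanded pose from where the row before left it, along the tool's axes as they then stand; what a row does not reach is not made up. A row lasts 1/8 s, in which the tool goes at most 62.5 mm and 10.7 degrees, less where a joint would pass 70% of its speed; a pose out of reach is approached as far as the arm can. A call with a gripper value outside its range is refused whole. OPENING is the opening, from 0 (shut) to 1 (fully open), set as the call begins (- or left out, the last holds). The fingers move at their own pace and stop on an object; FORCE is the grip in N (left out, the last holds). Time passes only in rows, so rows that do not move let the fingers close. It gives the time, the measured TCP pose, the force, the opening and the grip force at its end, in the units of the state.
- sense(): the state, without advancing time (a new reading comes with each control period).
- eyes.snapshot(name): name is "scene" or "side" or "wrist"; returns the picture (420x560x3 uint8, red, green, blue); there is no depth.
- eyes.camera_params(name): a dict with "fx", "fy", "cx", "cy" (pixels), "rvec" (rotation vector, rad) and "tvec" (3), from world to camera coordinates, as OpenCV has them. Camera axes: x right, y down, z forward; pixel columns grow to the right and rows downward; lengths in m; the calibration is good to about 2 mm. A picture is of the moment at which its call begins: read the wrist's pose just before it. camera_params takes no time and is no camera call; for the wrist camera it gives the pose at the moment of the call.
- workorder.sign_off(): hands the job in; it is judged then, once.
The state is a dict: "t": time; "q": joint angles; "qd": joint speeds; "tau": joint torques, N m; "tcp_pos": TCP position; "tool_rot": TCP orientation; "force": force on the tool from outside, world axes, zero at the start; "ft_torque": the same for the moment, N m; "finger_gap": opening from 0.0 (shut) to 1.0 (fully open); "gripper_force": force on a finger pad.
Only numpy, scipy, OpenCV 4.12 (cv2) and the standard library are available. Lean on these libraries where they do the work, as an engineer would, in place of code of your own. Each camera call takes 0.05 s, during which the arm holds its last target. There are 200 camera calls.

TASK

Get the bench photometer ready for a sample: with the port still covered, roll the ridged filter drum away from you (towards the back of the case), ridge by ridge, until the field with four dots is squarely on top. Only then swing the black dust cover aside on its pin, so that no part of it hangs over the port any more. Do not shift the jar, the slide box or the bowl that stand around.

Things in the scene. Friction and masses are not known exactly. Their poses are not given: they have to be found in the camera images.
- photometer: Bench photometer, fixed mint-green case 200 (x) x 300 (y) x 75 mm high; origin at the centre of its underside, z up, its front with the blank display faces -x. On its flat top: at +y the filter drum, at -y the port with the dust cover. Its highest part, a ridge of the drum, reaches 130 mm above the bench.
- drum_axis (a point): Centre of the aluminium filter drum, fixed at x -5, y 85, z 80 mm of the photometer's frame, 5 mm above the case top. Drum axis along the photometer's y. Hub radius 24 mm, 34 mm wide, its upper half stands out of the case. Five straight ridges along y, 72 degrees apart, 6 mm thick, 34 mm wide, reach to radius 50 mm. Bearing blocks beside the drum rise 17 mm above the case top.
- four_dots (a point): Middle of the drum field with four dots, on the hub's surface, 24 mm from the drum axis; it turns with the drum and must end straight above the axis. The five fields between the ridges bear 1 to 5 black dots of 7 mm, laid out as on a die. No clicks: the drum stays where it is left, held by friction of about 0.06 N m (some 1.5 N at a ridge).
- filter_drum (a joint): Turn of the drum, rad, stops at -0.1 and 5.2. At 0 the one-dot field is on top; it grows as the drum's top rolls towards the photometer's +x, away from its front; each 1.257 brings the field with one dot more on top: four dots at 3.770. Ridges lean q + 0.628 - 1.257 k (k = 0 to 4) from upright, towards +x if positive. Starts anywhere from 0 to 2.0, also between fields.
- port (a point): Centre of the port's mouth: a round dark hole of radius 20 mm in an aluminium collar of radius 27 mm, 8 mm high, on the case top at x -20, y -60 mm of the photometer's frame. The cover hides it at the start.
- cover_pin (a point): Pivot pin of the dust cover (upright steel pin, its head 12.5 mm above this point), fixed at x 40, y -60 mm of the photometer's frame; the point lies on the pin's axis at the height of the cover's underside, 9.5 mm above the case top.
- dust_cover (a joint): Swing of the cover about the upright pin, rad: 0 over the port, reaching from the pin to the photometer's -x (front); stop at 1.6, reaching to its -y. Grows counter-clockwise from above, free end moving to -y, away from the drum. Starts at 0 to 0.12. Port and collar are wholly uncovered from 1.0 on. Stays where left, friction 0.06 N m (0.7 N at the post).
- cover_post (a point): Centre of the top of the upright finger post on the dust cover's free end: black, 12 mm diameter, 28 mm high above the cover, 95 mm from the pin. The cover is a black plate 5 mm thick, a disc of radius 31 mm centred 60 mm from the pin, with a neck to the pin and a short tongue under the post.
- jar: Bystander: closed jar with a blue band, diameter 66, height 85 mm, origin at the centre of its underside; it stands loose on the bench beside the photometer. Leave it.
- slide_box: Bystander: closed white box for slides, 85 x 60 x 30 mm, origin at the centre of its underside, loose on the bench beside the photometer. Leave it.
- bowl: Bystander: white ceramic bowl, rim diameter 140, height 65 mm, origin at the centre of its underside, loose on the bench behind the photometer. Leave it.

How it is judged:
By the outcome, as a careful person would: the job done as asked, in the order asked, and still so for the second after the job is handed in, with the robot touching nothing.
It also fails if it takes over 54 s, if anything falls off the work surface, if the arm or the gripper's body presses on something with over 40 N, if the wrist force passes 120 N, or if a joint passes its speed limit or range.

## Working session

There is one attempt and no reset: what is moved stays moved. The work goes in short steps, Python scripts to look and compute and a shell command to move; the robot and the scene stay as the last step left them, time stands still between calls to the robot, and variables do not carry over. Pictures are saved under pics/ and viewed, at most 10 in all, crops included, and the job is handed in when it is done.

```bash
mkdir -p pics; ls
python3 - <<'E'
from station import sense, eyes, workorder, manip
import cv2, numpy as np
a=[eyes.snapshot(n) for n in("scene","side")]
for n,i in zip(("scene","side"),a):
    cv2.imwrite(f"pics/{n}0.png",i[:,:,::-1]); p=eyes.camera_params(n)
    R=cv2.Rodrigues(np.array(p["rvec"]))[0]; print(n,p["fx"],(-R.T@np.array(p["tvec"])).round(3),R.round(2).tolist())
s=sense();print(s)
E
```

```text
pics
scene 437.30033277357916 [0.957 0.678 0.789] [[-0.89, 0.45, -0.0], [0.3, 0.6, -0.74], [-0.33, -0.67, -0.67]]
side 463.9441282432278 [ 0.504 -0.717  0.861] [[0.99, -0.13, 0.01], [-0.09, -0.72, -0.69], [0.1, 0.68, -0.72]]
{'t': 0.1, 'q': array([ 9.65492010e-01,  5.28398142e-01,  1.43376770e+00,  8.46483454e-06,
        1.18138579e+00, -1.78504132e-01]), 'qd': array([-0.00059059, -0.00356709, -0.00222243, -0.0017928 ,  0.0034636 ,
       -0.0003309 ]), 'tau': array([ 1.93675933e-04, -4.43306887e+01, -1.78587967e+01, -1.68657016e-04,
        3.92538888e-03,  1.91641408e-05]), 'tcp_pos': array([0.25841236, 0.56853199, 0.30301806]), 'tool_rot': array([ 2.11785556e-01,  9.77315670e-01, -9.03729148e-04, -3.77730625e-04]), 'force': array([-0.09841392,  0.99261379, -0.88244469]), 'ft_torque': array([ 0.02965304, -0.01810422,  0.06042947]), 'gripper_force': 0.0, 'finger_gap': 0.996737493002537}
```

View pics/scene0.png

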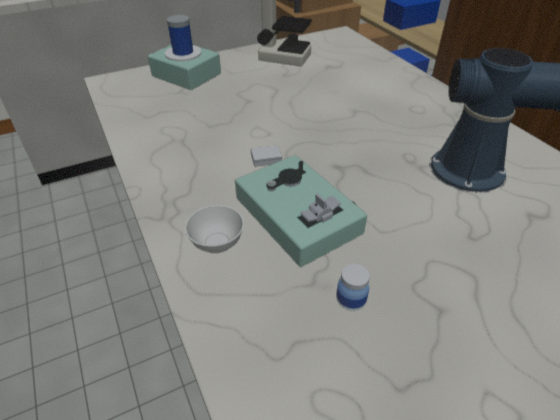

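View pics/side0.png

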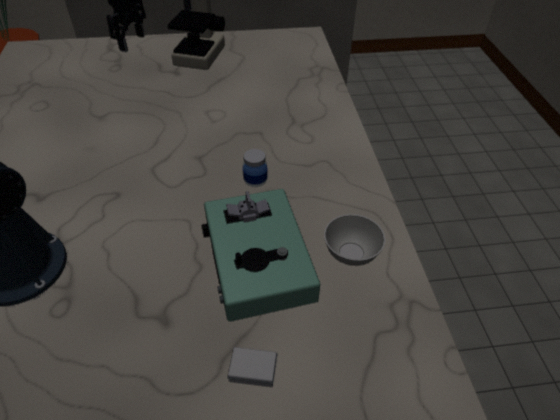

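The scene view shows the case in the middle, with the pin at about (271,185), the post at (301,168) and the drum at (320,208). In the side view the top-face corners are about (206,199), (284,192), (315,292) and (227,307), with the post at (238,258). Next I'll cast rays and get an enlarged crop.

```bash
cat > h.py <<'E'
from station import sense, eyes, manip
import cv2, numpy as np
from scipy.spatial.transform import Rotation as Ro
def cam(n):
    p=eyes.camera_params(n);R=cv2.Rodrigues(np.array(p["rvec"]))[0];return p,R,-R.T@np.array(p["tvec"])
def cast(c,uv,z):
    p,R,o=c;uv=np.atleast_2d(uv).astype(float)
    d=np.c_[(uv[:,0]-p["cx"])/p["fx"],(uv[:,1]-p["cy"])/p["fy"],np.ones(len(uv))]@R
    return o+d*((z-o[2])/d[:,2])[:,None]
def proj(c,X):
    p,R,o=c;Y=(np.atleast_2d(X)-o)@R.T
    return np.c_[p["fx"]*Y[:,0]/Y[:,2]+p["cx"],p["fy"]*Y[:,1]/Y[:,2]+p["cy"]]
E
python3 - <<'E'
from h import *
cs,cd=cam("scene"),cam("side")
print(cast(cd,[[206,199],[284,192],[315,292],[227,307]],.075).round(3))
print(cast(cs,[[236,185],[296,158],[363,213],[301,240]],.075).round(3))
for z,a,b in ((.0945,(271,183),(283,250)),(.1175,(301,164),(237,254))): print(cast(cs,a,z).round(3),cast(cd,b,z).round(3))
print('jar',cast(cs,(355,275),.085),'slide',cast(cs,(266,155),.03),'bowl',cast(cs,(215,240),0))
a=cv2.imread("pics/scene0.png")[140:265,225:375];b=cv2.imread("pics/side0.png")[180:320,190:330]
f=lambda i:cv2.resize(i,(400,400*i.shape[0]//i.shape[1]),interpolation=cv2.INTER_CUBIC)
a,b=f(a),f(b);o=np.zeros((400,800,3),np.uint8);o[:a.shape[0],:400]=a;o[:b.shape[0],400:]=b
cv2.imwrite("pics/crop0.png",o)
E
```

```text
[[ 0.436  0.094  0.075]
 [ 0.626  0.097  0.075]
 [ 0.649 -0.2    0.075]
 [ 0.471 -0.214  0.075]]
[[ 0.668 -0.153  0.075]
 [ 0.475 -0.187  0.075]
 [ 0.437  0.082  0.075]
 [ 0.612  0.093  0.075]]
[[ 0.595 -0.098  0.095]] [[ 0.597 -0.1    0.095]]
[[ 0.504 -0.107  0.117]] [[ 0.5   -0.118  0.118]]
jar [[0.5660513  0.23740316 0.085     ]] slide [[ 0.51671044 -0.29535759  0.03      ]] bowl [[ 0.76668524 -0.0643176   0.        ]]
```

View pics/crop0.png

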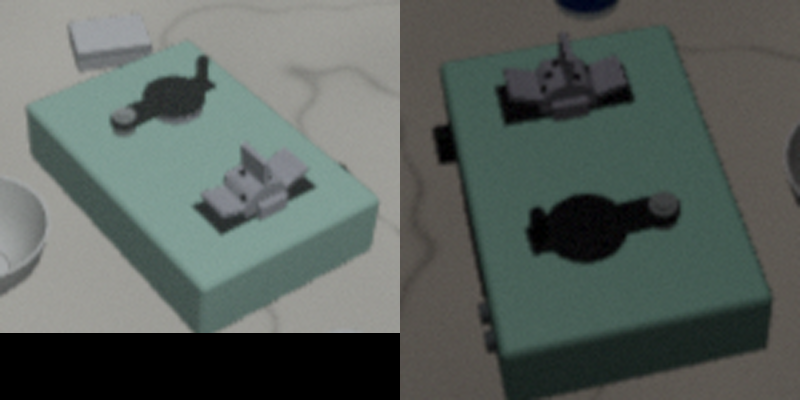

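The crops show one ridge standing nearly upright with fields to either side of it, so the drum is between fields, and the cover is near 0. Scene-crop corners are (27,106), (190,42), (378,202) and (202,290). Side-crop corners are (443,65), (668,28), (770,298) and (500,355).

```bash
cat >> h.py <<'E'
from scipy.optimize import least_squares
def W(P,p):  # photometer frame -> world
    x,y,a=P;p=np.atleast_2d(p);c,s=np.cos(a),np.sin(a)
    return np.c_[x+c*p[:,0]-s*p[:,1],y+s*p[:,0]+c*p[:,1],p[:,2]]
E
python3 - <<'E'
from h import *
cs,cd=cam("scene"),cam("side")
A=np.array([[27,106],[190,42],[378,202],[202,290]])*.375+[225,140]
B=(np.array([[443,65],[668,28],[770,298],[500,355]])-[400,0])*.35+[190,180]
m=np.array([[100,-150,75],[-100,-150,75],[-100,150,75],[100,150,75]])/1e3
X=np.r_[cast(cs,A,.075),cast(cd,B,.075)];M=np.r_[m,m[[2,3,0,1]]]
r=least_squares(lambda P:(W(P,M)-X)[:,:2].ravel(),[.55,-.05,.1])
P=r.x;print(P.round(4));print((r.fun*1000).round(0).reshape(-1,2).tolist());np.save("P.npy",P)
D=W(P,[-.005,.085,.08])[0];print('drum',D,'pin',W(P,[.04,-.06,.0845]),'post',cast(cd,((538-400)*.35+190,213*.35+180),.1125),W(P,[-.055,-.06,.1125]))
s=sense();Rt=Ro.from_quat(s["tool_rot"]).as_matrix();print(Rt.round(2).tolist());
p,R,o=cam("wrist");print("cam in tool",Rt.T@(o-s["tcp_pos"]),(Rt.T@R.T).round(2).tolist())
g=D+[0,0,.25];print("to 0.25 above drum, tool:",(Rt.T@(g-s["tcp_pos"])*100).round(1), "x yaw in world",np.arctan2(Rt[1,0],Rt[0,0]))
E
```

```text
[ 0.5476 -0.0454  0.1196]
[[3.0, -8.0], [-3.0, -10.0], [-5.0, -3.0], [3.0, -1.0], [-3.0, 10.0], [3.0, 11.0], [3.0, 0.0], [-2.0, 1.0]]
drum [0.53249312 0.03841152 0.08      ] pin [[ 0.59447817 -0.10018088  0.0845    ]] post [[ 0.5020281 -0.1153852  0.1125   ]] [[ 0.50015728 -0.11151978  0.1125    ]]
[[-0.91, 0.41, -0.0], [0.41, 0.91, -0.0], [0.0, -0.0, -1.0]]
cam in tool [ 0.07795261  0.00052241 -0.06986108] [[0.0, -0.95, -0.31], [1.0, 0.0, -0.0], [0.0, -0.31, 0.95]]
to 0.25 above drum, tool: [-46.9 -36.9  -2.6] x yaw in world 2.7147889053262215
```

```bash
python3 -m inch '[{"dx":-4.7,"dy":-3.7},{"dx":-4.7,"dy":-3.7},{"dx":-4.7,"dy":-3.7},{"dx":-4.7,"dy":-3.7},{"dx":-4.7,"dy":-3.7},{"dx":-4.7,"dy":-3.7},{"dx":-4.7,"dy":-3.7},{"dx":-4.7,"dy":-3.7},{"dx":-4.7,"dy":-3.7},{"dx":-4.7,"dy":-3.7}]' 0
python3 -m inch '[{"wz":-10.4},{"wz":-10.4},{"wz":-10.4},{"dz":0},{"dz":0}]'
cat >> h.py <<'E'
def go(F,tip=True,yaw=None):
    "cm shift (tool axes) taking the tip (73 mm ahead) to photometer-frame point F (m)"
    s=sense();R=Ro.from_quat(s["tool_rot"]).as_matrix();t=s["tcp_pos"]+R[:,2]*manip.tips_ahead
    P=np.load("P.npy");print("shift",(R.T@(W(P,F)[0]-t)*100).round(2),"yaw err deg",np.degrees(np.arctan2(R[1,0],R[0,0])-P[2]-np.pi).round(1)%360,"t",round(s["t"],2),"F",s["force"].round(1))
E
python3 - <<'E'
from h import *
c=cam("wrist");i=eyes.snapshot("wrist");cv2.imwrite("pics/w1.png",i[:,:,::-1])
go([-.005,.085,.25]);print(proj(c,W(np.load("P.npy"),[[-.005,.085,.08],[-.005,.068,.13],[-.005,.102,.13],[.04,-.06,.097]])).round())
s=sense();print(s["tcp_pos"],manip.tips_ahead)
E
```

```text
shift [-46.9  -36.91  -1.9 ] yaw err deg 328.7 t 0.15 F [-0.5 -1.3  0.6]
[[ 20. 514.]
 [-20. 566.]
 [ -1. 557.]
 [-37. 578.]]
[0.25843456 0.56859533 0.30315828] 0.0726invalid input at $[0]: expected keys dx, dy, dz, wx, wy, wz
invalid input at $[0]: expected keys dx, dy, dz, wx, wy, wz
```

View pics/w1.png

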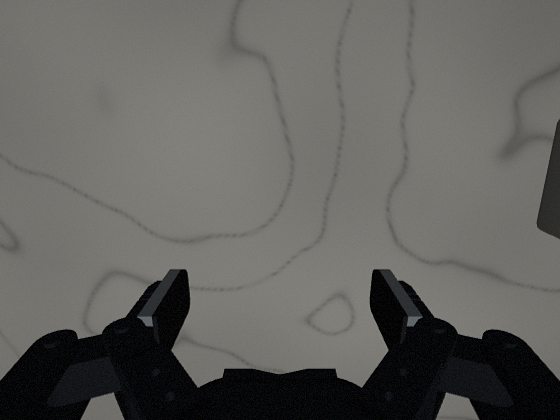

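The moves were refused because every row needs all six keys. The picture shows only bare bench, with the open fingers at the bottom near (170,300) and (390,300). I'll resend the rows with all keys.

```bash
python3 -m inch '[{"dx":-4.7,"dy":-3.7,"dz":0,"wx":0,"wy":0,"wz":0},{"dx":-4.7,"dy":-3.7,"dz":0,"wx":0,"wy":0,"wz":0},{"dx":-4.7,"dy":-3.7,"dz":0,"wx":0,"wy":0,"wz":0},{"dx":-4.7,"dy":-3.7,"dz":0,"wx":0,"wy":0,"wz":0},{"dx":-4.7,"dy":-3.7,"dz":0,"wx":0,"wy":0,"wz":0},{"dx":-4.7,"dy":-3.7,"dz":0,"wx":0,"wy":0,"wz":0},{"dx":-4.7,"dy":-3.7,"dz":0,"wx":0,"wy":0,"wz":0},{"dx":-4.7,"dy":-3.7,"dz":0,"wx":0,"wy":0,"wz":0},{"dx":-4.7,"dy":-3.7,"dz":0,"wx":0,"wy":0,"wz":0},{"dx":-4.7,"dy":-3.7,"dz":0,"wx":0,"wy":0,"wz":0}]' 0
python3 -m inch '[{"dx":0,"dy":0,"dz":0,"wx":0,"wy":0,"wz":-10.4},{"dx":0,"dy":0,"dz":0,"wx":0,"wy":0,"wz":-10.4},{"dx":0,"dy":0,"dz":0,"wx":0,"wy":0,"wz":-10.4},{"dx":0,"dy":0,"dz":0,"wx":0,"wy":0,"wz":0},{"dx":0,"dy":0,"dz":0,"wx":0,"wy":0,"wz":0}]'
python3 - <<'E'
from h import *
c=cam("wrist");i=eyes.snapshot("wrist");cv2.imwrite("pics/w2.png",i[:,:,::-1])
go([-.005,.085,.25]);print(proj(c,W(np.load("P.npy"),[[-.005,.085,.08],[-.005,.068,.13],[-.005,.102,.13],[.04,-.06,.097]])).round())
E
```

```text
t: 1.4
tcp_pos: [0.5339, 0.0357, 0.3038]
tool_rot: [0.212, 0.977, 0.0, -0.0]
force: [1.1, 0.0, 0.5]
finger_gap: -0.001
gripper_force: 0.0
t: 2.02
tcp_pos: [0.5332, 0.0376, 0.3038]
tool_rot: [-0.058, 0.998, 0.0, -0.0]
force: [-0.5, -0.4, -0.0]
finger_gap: 0.001
gripper_force: 0.0
shift [ 0.07  0.08 -1.88] yaw err deg 359.8 t 2.08 F [0.3 0.8 0.4]
[[280. 194.]
 [259. 210.]
 [301. 210.]
 [129. 245.]]
```

View pics/w2.png

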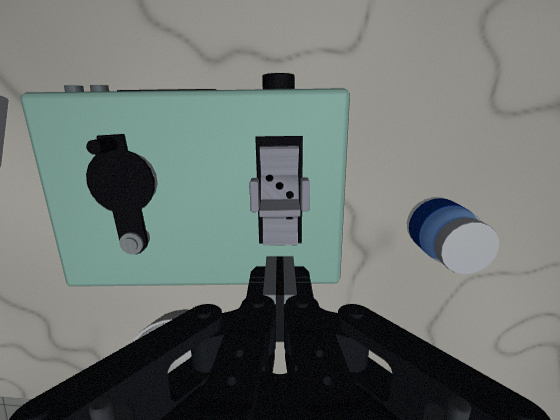

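The wrist view shows three dots at about (280,187) on the front side of a nearly upright ridge at row ~205, so q is about 1.88. The cover disc is at (121,182), the post at (93,147) and the pin at (132,243), matching my pose to about 2 mm. Next: insert the shut fingers in front of the upright ridge and push it back.

```bash
python3 -m inch '[{"dx":2.4,"dy":0.1,"dz":2,"wx":0,"wy":0,"wz":0},{"dx":0,"dy":0,"dz":4,"wx":0,"wy":0,"wz":0},{"dx":0,"dy":0,"dz":3.5,"wx":0,"wy":0,"wz":0},{"dx":0,"dy":0,"dz":2.3,"wx":0,"wy":0,"wz":0},{"dx":0,"dy":0,"dz":0,"wx":0,"wy":0,"wz":0}]'
python3 -m inch '[{"dx":-0.6,"dy":0,"dz":0,"wx":0,"wy":0,"wz":0},{"dx":-0.6,"dy":0,"dz":0,"wx":0,"wy":0,"wz":0},{"dx":-0.6,"dy":0,"dz":0,"wx":0,"wy":0,"wz":0},{"dx":-0.6,"dy":0,"dz":0,"wx":0,"wy":0,"wz":0},{"dx":-0.6,"dy":0,"dz":0,"wx":0,"wy":0,"wz":0},{"dx":-0.6,"dy":0,"dz":0,"wx":0,"wy":0,"wz":0},{"dx":-0.6,"dy":0,"dz":0,"wx":0,"wy":0,"wz":0},{"dx":0,"dy":0,"dz":0,"wx":0,"wy":0,"wz":0}]'
python3 - <<'E'
from h import *
go([-.005,.085,.112])
E
python3 -m inch '[{"dx":0.3,"dy":0,"dz":-2,"wx":0,"wy":0,"wz":0},{"dx":0,"dy":0,"dz":-4,"wx":0,"wy":0,"wz":0},{"dx":2,"dy":0,"dz":-4,"wx":0,"wy":0,"wz":0},{"dx":0,"dy":0,"dz":-2,"wx":0,"wy":0,"wz":0},{"dx":0,"dy":0,"dz":0,"wx":0,"wy":0,"wz":0},{"dx":0,"dy":0,"dz":0,"wx":0,"wy":0,"wz":0}]'
python3 - <<'E'
from h import *
c=cam("wrist");i=eyes.snapshot("wrist");q=proj(c,W(np.load("P.npy"),[[-.005,.085,.08]]))[0].astype(int)
go([-.005,.085,.112]);print(q);x,y=q-[70,80];print(x,y)
cv2.imwrite("pics/w3.png",cv2.resize(i[max(y,0):y+180,x:x+140,::-1],None,fx=3,fy=3,interpolation=2))
E
```

```text
t: 2.7
tcp_pos: [0.5085, 0.0359, 0.1845]
tool_rot: [-0.058, 0.998, 0.0, -0.002]
force: [0.6, 0.7, -0.2]
finger_gap: 0.002
gripper_force: 0.0
t: 3.7
tcp_pos: [0.5524, 0.0406, 0.1861]
tool_rot: [-0.059, 0.998, -0.0, 0.001]
force: [-0.1, -0.3, 0.6]
finger_gap: -0.001
gripper_force: 0.0
shift [2.02 0.02 0.15] yaw err deg 359.9 t 3.7 F [-0.1 -0.3  0.6]
t: 4.45
tcp_pos: [0.5281, 0.038, 0.3052]
tool_rot: [-0.059, 0.998, 0.0, -0.0]
force: [0.1, 0.4, -0.4]
finger_gap: 0.003
gripper_force: 0.0
shift [-0.49 -0.02 12.02] yaw err deg 359.9 t 4.5 F [-0.6 -0.2 -0.4]
[279 199]
209 119
```

View pics/w3.png

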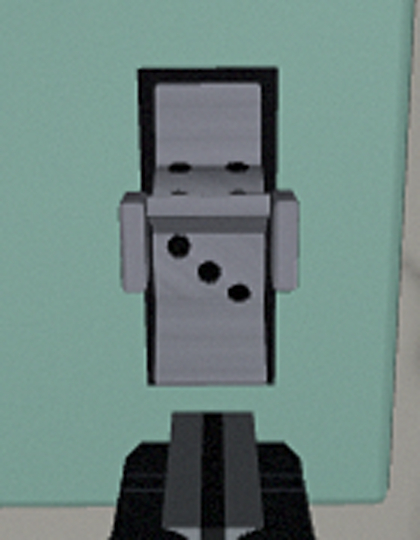

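The crop shows the three-dot field now behind a leaning ridge whose top edges are at crop rows 195–217 (full rows 184–191). Four dots lie just in front of it at crop rows 167–190. I'll work out its lean.

```bash
cat >> h.py <<'E'
def ridge(th,r=.05,o=0.,y=0.):
    "photometer-frame point at lean th (deg), radius r, offset o ahead along +x side"
    t=np.radians(th);return [-.005+r*np.sin(t)+o*np.cos(t),.085+y,.08+r*np.cos(t)-o*np.sin(t)]
E
python3 - <<'E'
from h import *
c=cam("wrist");P=np.load("P.npy")
for th in (-48,-42,-36,-30,-24,-18,-12): print(th,proj(c,W(P,[ridge(th,.05,-.003),ridge(th,.05,.003),ridge(th,.024,-.003),ridge(th-36,.024),ridge(th+36,.024)]))[:,1].round(1))
E
```

```text
-48 [164.7 170.4 182.7 175.9 201.2]
-42 [169.6 175.9 184.9 176.9 204. ]
-36 [175.1 181.7 187.2 178.1 206.7]
-30 [180.9 187.9 189.7 179.5 209.3]
-24 [187.  194.2 192.4 181.3 211.8]
-18 [193.3 200.7 195.1 183.2 214.1]
-12 [199.7 207.1 197.9 185.4 216.2]
```

```bash
python3 -m inch '[{"dx":4.5,"dy":0,"dz":2,"wx":0,"wy":0,"wz":0},{"dx":0,"dy":0,"dz":4,"wx":0,"wy":0,"wz":0},{"dx":0,"dy":0,"dz":4,"wx":0,"wy":0,"wz":0},{"dx":0,"dy":0,"dz":2,"wx":0,"wy":0,"wz":0},{"dx":0,"dy":0,"dz":0,"wx":0,"wy":0,"wz":0}]'
python3 -m inch '[{"dx":-0.7,"dy":0,"dz":0,"wx":0,"wy":0,"wz":0},{"dx":-0.7,"dy":0,"dz":0,"wx":0,"wy":0,"wz":0},{"dx":-0.7,"dy":0,"dz":0,"wx":0,"wy":0,"wz":0},{"dx":-0.7,"dy":0,"dz":0,"wx":0,"wy":0,"wz":0},{"dx":-0.7,"dy":0,"dz":0,"wx":0,"wy":0,"wz":0},{"dx":-0.7,"dy":0,"dz":0,"wx":0,"wy":0,"wz":0},{"dx":-0.6,"dy":0,"dz":0,"wx":0,"wy":0,"wz":0},{"dx":-0.4,"dy":0,"dz":0,"wx":0,"wy":0,"wz":0},{"dx":-0.3,"dy":0,"dz":0,"wx":0,"wy":0,"wz":0},{"dx":0,"dy":0,"dz":0,"wx":0,"wy":0,"wz":0}]'
python3 - <<'E'
from h import *
go([-.005,.085,.112])
E
python3 -m inch '[{"dx":0.2,"dy":0,"dz":-2,"wx":0,"wy":0,"wz":0},{"dx":0,"dy":0,"dz":-4,"wx":0,"wy":0,"wz":0},{"dx":0,"dy":0,"dz":-4,"wx":0,"wy":0,"wz":0},{"dx":0,"dy":0,"dz":-2,"wx":0,"wy":0,"wz":0},{"dx":0,"dy":0,"dz":0,"wx":0,"wy":0,"wz":0},{"dx":0,"dy":0,"dz":0,"wx":0,"wy":0,"wz":0}]'
cat > look.py <<'E'
import sys
from h import *
c=cam("wrist");i=eyes.snapshot("wrist");P=np.load("P.npy");q=proj(c,W(P,[[-.005,.085,.08]]))[0].astype(int)
x,y=q-[70,80];print("crop origin",x,y);go([-.005,.085,.112])
cv2.imwrite(sys.argv[1],cv2.resize(i[max(y,0):y+180,x:x+140,::-1],None,fx=3,fy=3,interpolation=2))
print("lean: front ridge tip edges, back ridge tip edges, field (crop rows)")
for th in range(-16,17,4): print(th,(3*(proj(c,W(P,[ridge(th-36,.05,-.003),ridge(th-36,.05,.003),ridge(th+36,.05,-.003),ridge(th+36,.05,.003),ridge(th,.024)]))[:,1]-y)).round())
E
python3 look.py pics/w4.png
```

```text
t: 5.12
tcp_pos: [0.4823, 0.0328, 0.1835]
tool_rot: [-0.059, 0.998, 0.001, -0.003]
force: [-0.2, 0.9, 0.2]
finger_gap: 0.002
gripper_force: 0.0
t: 6.38
tcp_pos: [0.5388, 0.0391, 0.186]
tool_rot: [-0.059, 0.998, -0.0, 0.001]
force: [-0.2, -0.5, -0.5]
finger_gap: 0.002
gripper_force: 0.2
shift [0.64 0.01 0.14] yaw err deg 359.9 t 6.38 F [-0.2 -0.5 -0.5]
t: 7.12
tcp_pos: [0.5359, 0.0389, 0.3052]
tool_rot: [-0.059, 0.998, 0.0, -0.0]
force: [0.6, 0.6, -0.3]
finger_gap: 0.003
gripper_force: 0.0
crop origin 209 111
shift [ 0.29 -0.02 12.02] yaw err deg 359.9 t 7.17 F [ 0.6 -0.3 -0.2]
lean: front ridge tip edges, back ridge tip edges, field (crop rows)
-16 [123. 138. 333. 349. 238.]
-12 [132. 148. 342. 358. 244.]
-8 [141. 159. 352. 365. 249.]
-4 [151. 171. 360. 372. 255.]
0 [162. 182. 367. 378. 261.]
4 [174. 195. 374. 383. 266.]
8 [186. 207. 380. 388. 271.]
12 [198. 220. 385. 391. 276.]
16 [211. 233. 389. 394. 281.]
```

View pics/w4.png

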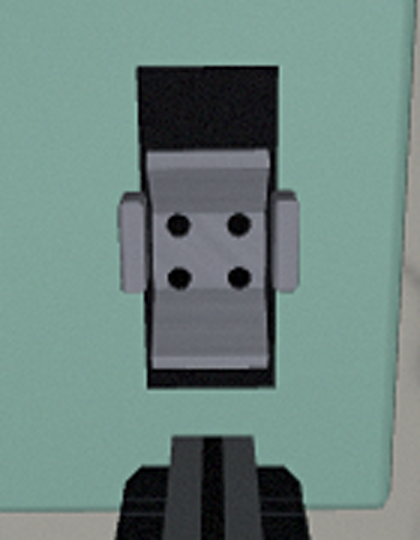

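The picture shows the four dots on top, with crop rows averaging 251. The ridge tips are at rows 150–167 and 355–368, so the drum is about 5° short. One short push of about 4 mm beyond the last stop should finish it.

```bash
python3 -m inch '[{"dx":0.4,"dy":0,"dz":2,"wx":0,"wy":0,"wz":0},{"dx":0,"dy":0,"dz":4,"wx":0,"wy":0,"wz":0},{"dx":0,"dy":0,"dz":4,"wx":0,"wy":0,"wz":0},{"dx":0,"dy":0,"dz":1.9,"wx":0,"wy":0,"wz":0},{"dx":0,"dy":0,"dz":0,"wx":0,"wy":0,"wz":0}]'
python3 -m inch '[{"dx":-0.3,"dy":0,"dz":0,"wx":0,"wy":0,"wz":0},{"dx":-0.3,"dy":0,"dz":0,"wx":0,"wy":0,"wz":0},{"dx":-0.2,"dy":0,"dz":0,"wx":0,"wy":0,"wz":0},{"dx":-0.2,"dy":0,"dz":0,"wx":0,"wy":0,"wz":0},{"dx":-0.15,"dy":0,"dz":0,"wx":0,"wy":0,"wz":0},{"dx":0,"dy":0,"dz":0,"wx":0,"wy":0,"wz":0},{"dx":0,"dy":0,"dz":0,"wx":0,"wy":0,"wz":0}]'
python3 - <<'E'
from h import *
go([-.005,.085,.112])
E
python3 -m inch '[{"dx":0.5,"dy":0,"dz":0,"wx":0,"wy":0,"wz":0},{"dx":0,"dy":0,"dz":-3,"wx":0,"wy":0,"wz":0},{"dx":0,"dy":0,"dz":-4,"wx":0,"wy":0,"wz":0},{"dx":0,"dy":0,"dz":-3,"wx":0,"wy":0,"wz":0},{"dx":0,"dy":0,"dz":-2,"wx":0,"wy":0,"wz":0},{"dx":0,"dy":0,"dz":0,"wx":0,"wy":0,"wz":0},{"dx":0,"dy":0,"dz":0,"wx":0,"wy":0,"wz":0}]'
python3 look.py pics/w5.png
```

```text
t: 7.8
tcp_pos: [0.5307, 0.0386, 0.1843]
tool_rot: [-0.059, 0.998, 0.001, -0.003]
force: [-0.7, 0.3, 0.6]
finger_gap: 0.003
gripper_force: 0.0
t: 8.68
tcp_pos: [0.5436, 0.0399, 0.1869]
tool_rot: [-0.059, 0.998, 0.0, -0.0]
force: [-1.5, 0.1, 0.6]
finger_gap: 0.003
gripper_force: 0.7
shift [ 1.12 -0.02  0.23] yaw err deg 359.9 t 8.68 F [-1.5  0.1  0.6]
t: 9.55
tcp_pos: [0.5382, 0.0392, 0.3061]
tool_rot: [-0.059, 0.998, 0.0, -0.001]
force: [-0.2, -0.6, -0.7]
finger_gap: -0.002
gripper_force: 0.0
crop origin 208 108
shift [ 0.52 -0.03 12.12] yaw err deg 359.9 t 9.6 F [-0.2  0.  -0.3]
lean: front ridge tip edges, back ridge tip edges, field (crop rows)
-16 [123. 139. 333. 349. 239.]
-12 [132. 149. 343. 358. 245.]
-8 [142. 159. 352. 366. 250.]
-4 [152. 171. 360. 373. 256.]
0 [163. 182. 368. 379. 261.]
4 [174. 195. 375. 384. 267.]
8 [186. 207. 380. 389. 272.]
12 [198. 220. 385. 392. 277.]
16 [211. 233. 390. 395. 282.]
```

View pics/w5.png

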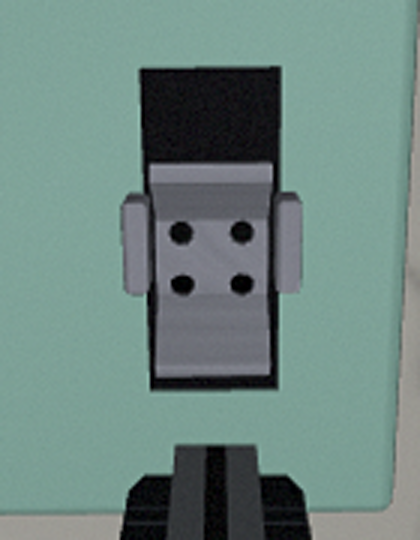

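The dots now average row 258 and the ridge tips sit at 163–183 and ~377. That is within about 1–2° of square, so the drum is done. Now the cover: I'll place the fingers at the +y side of the post and sweep along the arc.

```bash
python3 -m inch '[{"dx":2.7,"dy":-3,"dz":0,"wx":0,"wy":0,"wz":0},{"dx":2.8,"dy":-3,"dz":0,"wx":0,"wy":0,"wz":0},{"dx":0,"dy":-3,"dz":2,"wx":0,"wy":0,"wz":0},{"dx":0,"dy":-3,"dz":4,"wx":0,"wy":0,"wz":0},{"dx":0,"dy":0,"dz":4,"wx":0,"wy":0,"wz":0},{"dx":0,"dy":0,"dz":0,"wx":0,"wy":0,"wz":0},{"dx":0,"dy":0,"dz":0,"wx":0,"wy":0,"wz":0}]'
python3 - <<'E'
from h import *
go([-.055,-.036,.098])
c=cam("wrist");i=eyes.snapshot("wrist");cv2.imwrite("pics/w6.png",i[:,:,::-1])
E
```

```text
t: 10.48
tcp_pos: [0.4984, -0.0863, 0.2072]
tool_rot: [-0.059, 0.998, 0.0, -0.0]
force: [-0.4, 0.5, -0.1]
finger_gap: -0.002
gripper_force: 0.0
shift [ 0.13 -0.13  3.66] yaw err deg 359.9 t 10.47 F [-0.4  0.5 -0.1]
```

View pics/w6.png

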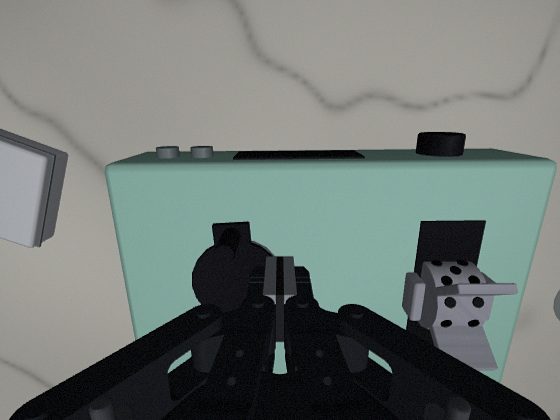

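The post is at about (232,240), left of the shut fingers at (280,265), with the drum still showing four dots on top. I'll check the gap before descending.

Run:
```python
from h import *
P=np.load("P.npy");X=cast(cam("wrist"),[[232,240]],.1175)[0];c,s=np.cos(P[2]),np.sin(P[2]);print((np.array([[c,s],[-s,c]])@(X[:2]-P[:2])).round(4))
```

```text
[-0.0628 -0.0609]
```

```bash
python3 -m inch '[{"dx":0.2,"dy":0.5,"dz":0.6,"wx":0,"wy":0,"wz":0},{"dx":0,"dy":0,"dz":1.5,"wx":0,"wy":0,"wz":0},{"dx":0,"dy":0,"dz":1.5,"wx":0,"wy":0,"wz":0},{"dx":0,"dy":0,"dz":0,"wx":0,"wy":0,"wz":0},{"dx":0.06,"dy":-0.9,"dz":0,"wx":0,"wy":0,"wz":0},{"dx":0.06,"dy":-0.9,"dz":0,"wx":0,"wy":0,"wz":0},{"dx":0.06,"dy":-0.9,"dz":0,"wx":0,"wy":0,"wz":0},{"dx":0.06,"dy":-0.9,"dz":0,"wx":0,"wy":0,"wz":0}]'
python3 -m inch '[{"dx":-0.16,"dy":-0.7,"dz":0,"wx":0,"wy":0,"wz":0},{"dx":-0.16,"dy":-0.7,"dz":0,"wx":0,"wy":0,"wz":0},{"dx":-0.16,"dy":-0.7,"dz":0,"wx":0,"wy":0,"wz":0},{"dx":-0.16,"dy":-0.7,"dz":0,"wx":0,"wy":0,"wz":0},{"dx":-0.36,"dy":-0.63,"dz":0,"wx":0,"wy":0,"wz":0},{"dx":-0.36,"dy":-0.63,"dz":0,"wx":0,"wy":0,"wz":0},{"dx":-0.36,"dy":-0.63,"dz":0,"wx":0,"wy":0,"wz":0},{"dx":-0.36,"dy":-0.63,"dz":0,"wx":0,"wy":0,"wz":0},{"dx":0,"dy":0,"dz":0,"wx":0,"wy":0,"wz":0}]'
python3 - <<'E'
from h import *
go([-.036,-.1207,.098])
E
```

```text
t: 11.52
tcp_pos: [0.4977, -0.1186, 0.1712]
tool_rot: [-0.059, 0.998, -0.0, 0.0]
force: [0.6, 0.5, -0.1]
finger_gap: 0.001
gripper_force: 0.4
t: 12.65
tcp_pos: [0.525, -0.1688, 0.171]
tool_rot: [-0.059, 0.998, -0.0, 0.001]
force: [0.7, 0.4, 0.2]
finger_gap: -0.001
gripper_force: 0.0
shift [-0.11 -0.08  0.04] yaw err deg 359.9 t 12.65 F [0.7 0.4 0.2]
```

Tracking the arc well, so I'll finish the sweep, lift and look.

```bash
python3 -m inch '[{"dx":-0.54,"dy":-0.5,"dz":0,"wx":0,"wy":0,"wz":0},{"dx":-0.54,"dy":-0.5,"dz":0,"wx":0,"wy":0,"wz":0},{"dx":-0.54,"dy":-0.5,"dz":0,"wx":0,"wy":0,"wz":0},{"dx":-0.54,"dy":-0.5,"dz":0,"wx":0,"wy":0,"wz":0},{"dx":-0.54,"dy":-0.28,"dz":0,"wx":0,"wy":0,"wz":0},{"dx":-0.54,"dy":-0.28,"dz":0,"wx":0,"wy":0,"wz":0},{"dx":-0.54,"dy":-0.28,"dz":0,"wx":0,"wy":0,"wz":0},{"dx":-0.4,"dy":-0.2,"dz":0,"wx":0,"wy":0,"wz":0},{"dx":0,"dy":0,"dz":0,"wx":0,"wy":0,"wz":0}]'
python3 -m inch '[{"dx":0.5,"dy":0,"dz":0,"wx":0,"wy":0,"wz":0},{"dx":0,"dy":0,"dz":-3,"wx":0,"wy":0,"wz":0},{"dx":0,"dy":0,"dz":-5,"wx":0,"wy":0,"wz":0},{"dx":0,"dy":3,"dz":-5,"wx":0,"wy":0,"wz":0},{"dx":0,"dy":5,"dz":-2,"wx":0,"wy":0,"wz":0},{"dx":3,"dy":5,"dz":0,"wx":0,"wy":0,"wz":0},{"dx":0,"dy":0,"dz":0,"wx":0,"wy":0,"wz":0},{"dx":0,"dy":0,"dz":0,"wx":0,"wy":0,"wz":0}]'
python3 - <<'E'
from h import *
i=eyes.snapshot("wrist");cv2.imwrite("pics/w7.png",i[:,:,::-1]);j=eyes.snapshot("side")[:,:,::-1]
cv2.imwrite("pics/w7.png",np.hstack([cv2.resize(i[:,:,::-1],(440,330)),cv2.resize(j[150:390,190:400],(288,330))]))
E
```

```text
t: 13.78
tcp_pos: [0.57, -0.1937, 0.171]
tool_rot: [-0.059, 0.998, -0.0, 0.0]
force: [0.1, -0.5, -0.3]
finger_gap: -0.001
gripper_force: 0.0
t: 14.78
tcp_pos: [0.5196, -0.0686, 0.3213]
tool_rot: [-0.059, 0.998, -0.0, 0.001]
force: [0.5, -0.4, -0.2]
finger_gap: 0.002
gripper_force: 0.0
```

View pics/w7.png

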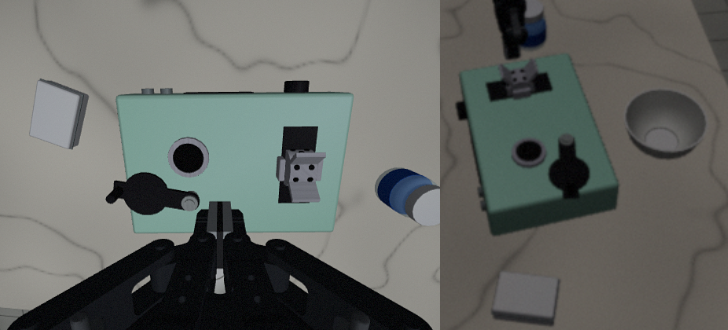

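The port at (188,157) is wholly uncovered, and the cover has swung to -y with its disc at (145,193). The four dots are on top at (303,173), the jar, box and bowl haven't moved, and the robot is clear. Handing in.

```bash
python3 -c "
from station import workorder
print(workorder.sign_off())"
```

```text
the job is handed in; nothing more can be done
None
```

The job is handed in at about 15 s of the 54 s allowed: the drum was rolled first, leaving the four-dot field on top to within about 1–2°, then the cover was swung clear of the port, and the jar, slide box and bowl were not touched.

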